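Clear the carrot ends off the preparation board into its catch tray

ROBOT

A 7-joint arm with a two-finger parallel gripper is mounted at the origin on a cart in front of the work surface, level with it; the furniture and walls round the work are solid. World frame = base frame: x ahead of the robot, y to its left, z up, the work surface at z = 0. Lengths are in m, angles in rad, forces in N, time in s.
With the tool pointing down it reaches from about 0.425 to 0.875 m from the base axis. Payload 9.9 kg.
Tool frame: the origin (TCP) lies between the finger pads; the fingertips stand 17 mm ahead of it and the grasp point (between the pads) lies 2 mm behind it; z points along the fingers, y is the line along which they close (so a half turn about z gives the same grasp; the last joint's range is limited). The gripper opens to 85 mm and grips with 20 to 120 N. Pads are 22 mm wide; open, the fingers measure 114 mm over their backs; the gripper's body (76 mm by 85 mm) begins 54 mm behind the grasp point. The pads swing forward as they close: fully open they stand 13 mm farther back than shut.
Start: joints at [-1.266, 0.576, 0.025, 1.437, -0.015, 1.129, -0.057], TCP at [0.256, 0.625, 0.248] pointing down, gripper open.
Joint ranges: [-2.76, 2.76], [-0.34, 2.15], [-1.52, 1.57], [0.19, 2.46], [-1.09, 4.23], [0.17, 1.99], [-2.82, 2.82]. Speed limits (rad/s): [2.22, 2.22, 3.01, 3.01, 3.14, 3.14, 3.14].

INTERFACE

Orientations are given as a unit quaternion [x, y, z, w].
In Python, from station import manip gives the robot as it stands.
- The arm moves only by the tool shift_gripper, called after "Call:" as name(argument=value, ...), one argument or row to a line, values as JSON. Schema: {"type":"object","properties":{"motion":{"type":"object","properties":{"plan":{"type":"array","items":{"type":"array","items":{"type":"number"},"minItems":7,"maxItems":7},"minItems":1,"maxItems":10}},"additionalProperties":false,"required":["plan"]},"only":{"type":"string"},"quiet":{"type":"boolean"},"lines":{"type":"string"}},"required":["motion"],"additionalProperties":false}. motion is an object whose key "plan" holds a list of rows, 1 to 10 of them, each of 7 numbers: dx, dy, dz in m, then a rotation vector rx, ry, rz in rad, then the opening from 0.0 (shut) to 1.0 (fully open); each row shifts and turns the commanded pose from where the row before left it, along the tool's axes as they then stand; what a row does not reach is not made up. A row lasts 1/10 s, in which the tool goes at most 0.05 m and 0.15 rad, less where a joint would pass 70% of its speed; a pose out of reach is approached as far as the arm can. The fingers move at their own pace and stop on an object; the grip force is fixed at half the most. Time passes only in rows, so rows that do not move let the fingers close. The tool returns the time, the measured TCP pose, the force, the opening and the grip force at its end. only (a regular expression) keeps the lines of the reply that match it, lines (a string "A,B") keeps lines A to B, and quiet returns only ok. Input that does not fit is refused with a message, and nothing moves.
- manip.get_obs(): the state, without advancing time (a new reading comes with each control period).
- manip.grab_frame(name): name is "side" or "top"; returns the picture (480x640x3 uint8, blue, green, red); there is no depth.
- manip.camera_info(name): a dict with "mtx" (3x3 intrinsics, pixels), "R" (3x3) and "t" (3): a world point X has camera coordinates R X + t. Camera axes: x right, y down, z forward; pixel columns grow to the right and rows downward; lengths in m; the calibration is good to about 2 mm. A picture is of the moment at which its call begins. camera_info takes no time and is no camera call.
- manip.finish_job(): hands the job in; it is judged then, once.
The state is a dict: "clock": time; "joint_positions": joint angles; "joint_vel": joint speeds; "joint_torque": joint torques, N m; "tool_pos": TCP position; "tcp_rot": TCP orientation; "wrist_force": force on the tool from outside, world axes, zero at the start; "wrist_torque": the same for the moment, N m; "width": opening from 0.0 (shut) to 1.0 (fully open); "grasp_force": force on a finger pad.
Only numpy, scipy, OpenCV 4.12 (cv2) and the standard library are available. Lean on these libraries where they do the work, as an engineer would, in place of code of your own. Each camera call takes 0.05 s, during which the arm holds its last target. There are 200 camera calls.

TASK

Clear up the preparation board: hook a fingertip inside the half-open catch tray under its left end and draw the tray fully out, sweep the four cut-off carrot ends across the board and over that edge into the tray, then push the tray fully home under the board. Do it all with the fingertips or the outside of the fingers: never pinch the tray's front between the fingers and never lift a carrot end. Leave the two peeled carrots lying on the board and everything else on the worktop where it is.

Things in the scene. Friction and masses are not known exactly. Their poses are not given: they have to be found in the camera images.
- board: Bamboo preparation board on a frame, fixed on the worktop. Origin: centre of its footprint, on the worktop. Own x runs away from the robot (depth, -140 to 140 mm), own y to the left (width, -170 to 170 mm). The flat rimless top is 96 mm above the worktop, the underside 76 mm. The tray slides out of its left end along +y.
- board_edge (a point): Middle of the board's left edge, at the height of the board's top: own x 0, y 170 mm, z 96 mm of the board. The carrot ends go over this edge.
- tray (a joint): How far the catch tray is drawn out to the board's +y, in m: 0 fully home, 0.14 fully out (end stop). It slides with about 2 N of friction, stays where it is left, and carries pan and front. It starts 65 to 88 mm out.
- pan (a point): Open steel pan of the tray, axes as the board's. This point: at worktop height under its centre (board x 0, y 85 mm when home). Inside x -105 to 105, y -70 to 70 mm; floor 11 mm, rim 66 mm above this point; walls 3 mm. A fingertip hooks behind its wall at y +70 mm: with the tray out by d, the gap from board edge to that wall is d less 15 mm (125 mm when fully out).
- front_face (a point): Centre of the outer (left) face of the tray's dark wooden front strip, 37 mm above the worktop. The strip is 240 mm along x, 16 mm thick, 8 to 66 mm above the worktop, fixed against the outside of the pan's left wall. Push here, towards the board's -y, to close. With the tray home it stands 4 mm proud of the board's left edge.
- end_1: Cut-off carrot end, orange with a stub of green stalks on top, 30 mm in diameter, 20 mm high (30 mm with the stalks), 12 to 23 g, angular enough not to roll far, standing on its flat cut face on the board. Origin: centre of the cut face, z axis out through the stalks.
- end_2: Cut-off carrot end, orange with a stub of green stalks on top, 30 mm in diameter, 20 mm high (30 mm with the stalks), 12 to 23 g, angular enough not to roll far, standing on its flat cut face on the board. Origin: centre of the cut face, z axis out through the stalks.
- end_3: Cut-off carrot end, orange with a stub of green stalks on top, 30 mm in diameter, 20 mm high (30 mm with the stalks), 12 to 23 g, angular enough not to roll far, standing on its flat cut face on the board. Origin: centre of the cut face, z axis out through the stalks.
- end_4: Cut-off carrot end, orange with a stub of green stalks on top, 30 mm in diameter, 20 mm high (30 mm with the stalks), 12 to 23 g, angular enough not to roll far, standing on its flat cut face on the board. Origin: centre of the cut face, z axis out through the stalks.
- carrot_1: Peeled carrot, 165 mm long, 29 mm thick, lying along the back (+x) side of the board on its top, to stay there. Origin: on its underside, 74 mm from the thick end; own y points to its thin tip.
- carrot_2: Peeled carrot, 150 mm long, 28 mm thick, lying along the back (+x) side of the board on its top, to stay there. Origin: on its underside, 68 mm from the thick end; own y points to its thin tip.
- striped_mug: White mug with pink stripes, 89x121x95 mm, bystander near the right front of the worktop. Origin: middle of its underside.
- spice_jar: Spice jar with red cap, 42 mm in diameter, 100 mm high, bystander right of the board. Origin: middle of its underside.
- yoghurt_tub: White tub with foil lid, 72x71x71 mm, bystander right of the board. Origin: middle of its underside.

How it is judged:
On the way, in this order (a step that is already met when the one before it is completed fails the run):
1. the tray is drawn fully out (130 mm or more) (value of joint tray above 0.13 m), for 0.2 s.
2. all four carrot ends lie in the pan of the drawn-out tray (x of end_1 in the frame of pan between -0.107 and 0.107 m and y of end_1 in the frame of pan between -0.073 and 0.073 m and z of end_1 in the frame of pan between 0.005 and 0.064 m and x of end_2 in the frame of pan between -0.107 and 0.107 m and y of end_2 in the frame of pan between -0.073 and 0.073 m and z of end_2 in the frame of pan between 0.005 and 0.064 m and x of end_3 in the frame of pan between -0.107 and 0.107 m and y of end_3 in the frame of pan between -0.073 and 0.073 m and z of end_3 in the frame of pan between 0.005 and 0.064 m and x of end_4 in the frame of pan between -0.107 and 0.107 m and y of end_4 in the frame of pan between -0.073 and 0.073 m and z of end_4 in the frame of pan between 0.005 and 0.064 m and value of joint tray above 0.1 m), for 0.2 s.
3. the tray is fully home (value of joint tray below 0.004 m), for 0.2 s.
At the end, for the whole second after the job is handed in: The tray is home to within 4 mm, all four carrot ends lie at rest in its pan, below its rim, both carrots are still on the board and they and the other things are within 20 mm of where they were (value of joint tray below 0.004 m and x of end_1 in the frame of pan between -0.107 and 0.107 m and y of end_1 in the frame of pan between -0.073 and 0.073 m and z of end_1 in the frame of pan between 0.005 and 0.064 m and x of end_2 in the frame of pan between -0.107 and 0.107 m and y of end_2 in the frame of pan between -0.073 and 0.073 m and z of end_2 in the frame of pan between 0.005 and 0.064 m and x of end_3 in the frame of pan between -0.107 and 0.107 m and y of end_3 in the frame of pan between -0.073 and 0.073 m and z of end_3 in the frame of pan between 0.005 and 0.064 m and x of end_4 in the frame of pan between -0.107 and 0.107 m and y of end_4 in the frame of pan between -0.073 and 0.073 m and z of end_4 in the frame of pan between 0.005 and 0.064 m and linear speed of each of end_1, end_2, end_3, end_4 below 0.03 m/s and z of each of carrot_1, carrot_2 in the frame of board above 0.09 m and distance of each of carrot_1, carrot_2, striped_mug, spice_jar, yoghurt_tub from where it was at the start of the episode below 0.02 m); the robot touches nothing.
It fails at once if a carrot end is lifted more than 30 mm above the board's top (z of any of end_1, end_2, end_3, end_4 in the frame of board above 0.126 m).
It fails at once if the tray's front is pinched: the fingers press on the inside of the pan's left wall and on the wooden front at once, more than 2 N each (contact force between the fingers and tray_c4 above 2 N and contact force between the fingers and tray_c5 above 2 N).
It fails at once if a carrot or another bystander is moved by more than 20 mm (distance of any of carrot_1, carrot_2, striped_mug, spice_jar, yoghurt_tub from where it was at the start of the episode above 0.02 m).
It also fails if it takes over 72 s, if anything falls off the work surface, if the arm or the gripper's body presses on something with over 40 N, if the wrist force passes 120 N, or if a joint passes its speed limit or range.

## Working session

There is one attempt and no reset: what is moved stays moved. The work goes in short steps, Python scripts to look and compute and a tool call to move; the robot and the scene stay as the last step left them, time stands still between calls to the robot, and variables do not carry over. Pictures are saved under pics/ and viewed, at most 10 in all, crops included, and the job is handed in when it is done.

```bash
ls; mkdir -p pics
```

Run:
```python
from station import manip
import cv2,numpy as np
np.set_printoptions(precision=4,suppress=True)
for n in("top","side"):
    cv2.imwrite(f"pics/{n}0.png",manip.grab_frame(n)); c=manip.camera_info(n); print(n,c)
o=manip.get_obs();print(o["tool_pos"],o["tcp_rot"],o["clock"])
```

```text
pics
station.py
top {'mtx': array([[618.8352,   0.    , 325.8377],
       [  0.    , 618.8352, 245.0474],
       [  0.    ,   0.    ,   1.    ]]), 'R': array([[-0.0179, -0.9998,  0.0059],
       [-0.9918,  0.017 , -0.1267],
       [ 0.1266, -0.0082, -0.9919]]), 't': array([-0.1055,  0.5228,  1.1274])}
side {'mtx': array([[537.2301,   0.    , 321.8599],
       [  0.    , 537.2301, 238.5073],
       [  0.    ,   0.    ,   1.    ]]), 'R': array([[-0.9833, -0.1809,  0.0181],
       [-0.0856,  0.3726, -0.9241],
       [ 0.1604, -0.9102, -0.3818]]), 't': array([0.4879, 0.1636, 0.8039])}
[0.2557 0.6243 0.2475] [ 0.1932  0.9812 -0.0008 -0.0001] 0.1
```

View pics/top0.png

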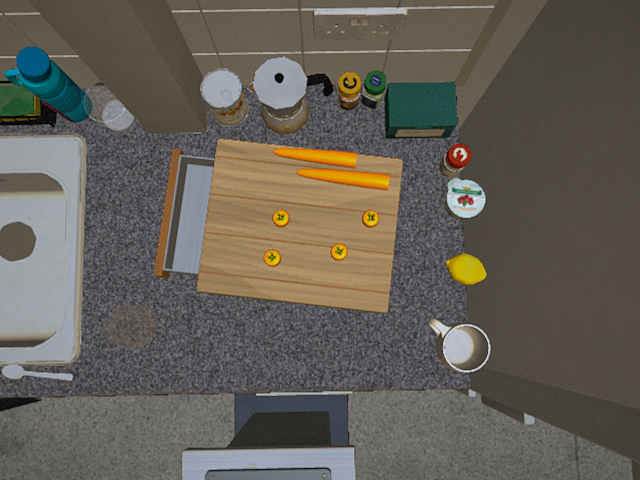

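View pics/side0.png

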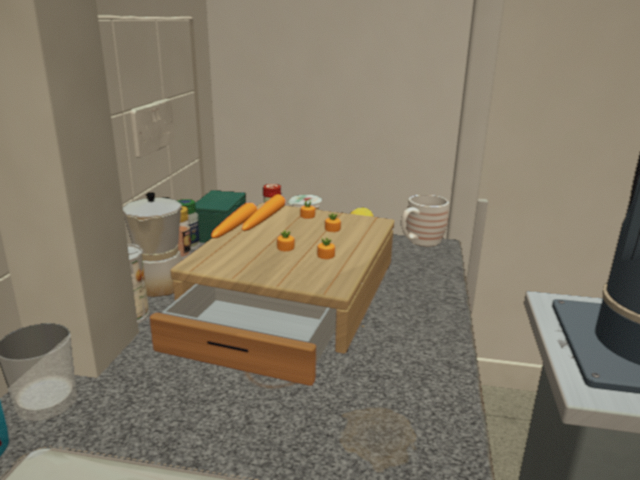

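The top view shows the board with corners near (218,139), (403,158), (388,311) and (197,291). The ends are at (281,218), (371,218), (339,252) and (272,258), the carrots along the back, and the tray front along (175,150)-(160,275). In the side view the tray is half out and its pan is empty.

Create h.py:
```python
import cv2,numpy as np
from station import manip
np.set_printoptions(precision=4,suppress=True)
def ray(n,uv,z):
    c=manip.camera_info(n);uv=np.atleast_2d(np.array(uv,float))
    d=np.c_[uv,np.ones(len(uv))]@np.linalg.inv(c["mtx"]).T@c["R"]
    o=-c["R"].T@c["t"];return o+d*((z-o[2])/d[:,2])[:,None]
def blobs(img,lo,hi,a0,a1):
    m=cv2.inRange(cv2.cvtColor(img,cv2.COLOR_BGR2HSV),lo,hi)
    m=cv2.morphologyEx(m,cv2.MORPH_CLOSE,np.ones((5,5)))
    cs,_=cv2.findContours(m,cv2.RETR_EXTERNAL,cv2.CHAIN_APPROX_NONE)
    return [c for c in cs if a0<cv2.contourArea(c)<a1]
```

Run:
```python
from h import *
im=cv2.imread("pics/top0.png")
# board
b=max(blobs(im,(10,60,90),(28,190,255),5000,1e5),key=cv2.contourArea)
hull=cv2.convexHull(b)
q=cv2.approxPolyDP(hull,12,True)[:,0];print("corners",q.tolist())
W=ray("top",q,.096)[:,:2];r=cv2.minAreaRect((W*1000).astype(np.float32));print(r, W)
bp=cv2.boxPoints(r);print(bp)
for c in blobs(im,(5,200,150),(28,255,255),100,3000):
    (x,y),rad=cv2.minEnclosingCircle(c);print((x,y),rad,cv2.contourArea(c),ray("top",(x,y),.116)[0])
print("front top edge",ray("top",[(175,150),(156,274),(181,152),(167,277)],.066)[:,:2])
```

```text
corners [[219, 138], [402, 160], [386, 312], [197, 290]]
((551.9202270507812, -70.62142944335938), (333.7945556640625, 277.1242980957031), 82.22393798828125) [[ 0.7118  0.076 ]
 [ 0.6655 -0.2545]
 [ 0.3929 -0.2174]
 [ 0.4372  0.1135]]
[[ 392.0508 -217.2363]
 [ 666.6268 -254.7317]
 [ 711.7897   75.9935]
 [ 437.2137  113.4888]]
(465.5, 269.0) 20.718448638916016 781.5 [ 0.4643 -0.3556  0.116 ]
(272.0, 257.4583435058594) 8.167731285095215 189.0 [ 0.4902 -0.0201  0.116 ]
(338.8947448730469, 251.36842346191406) 8.162235260009766 184.5 [ 0.4989 -0.1365  0.116 ]
(370.5434875488281, 217.97825622558594) 8.15298843383789 177.5 [ 0.5568 -0.1931  0.116 ]
(280.6428527832031, 217.64285278320312) 8.087006568908691 184.0 [ 0.5601 -0.0357  0.116 ]
(330.0, 170.0) 60.0833740234375 2039.0 [ 0.6441 -0.1237  0.116 ]
(349.5, 82.75) 10.854247093200684 325.0 [ 0.8045 -0.1619  0.116 ]
front top edge [[0.6994 0.1625]
 [0.4692 0.1938]
 [0.6954 0.1513]
 [0.4634 0.1739]]
```

Add to h.py:
```python
from scipy.spatial.transform import Rotation as Ro
B=np.array([.552,-.0706,0]);ax=np.array([.9908,-.1353,0]);ay=np.array([.1353,.9908,0])
def where(*targets):
    o=manip.get_obs();p=np.array(o["tool_pos"]);R=Ro.from_quat(o["tcp_rot"]).as_matrix()
    T=np.c_[ay,ax,[0,0,-1]]
    f=np.array(o["wrist_force"])
    print("board xyz",(p-B)@ax,(p-B)@ay,p[2],"rotvec to go",Ro.from_matrix(R.T@T).as_rotvec(),"F bx by z",f@ax,f@ay,f[2],"t",o["clock"],"w",o["width"])
```

```text
(no output)
```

Call:
shift_gripper(
  motion={"plan": [[0,0,0,0,0,0.146,0],[0,0,0,0,0,0.147,0],[0,0,0,0,0,0.147,0],[0,0,0,0,0,0.147,0],[0,0,0,0,0,0.147,0],[0,0,0,0,0,0.147,0],[0,0,0,0,0,0.147,0],[0,0,0,0,0,0.147,0],[0,0,0,0,0,0.147,0],[0,0,0,0,0,0,0]]},
)

```text
clock: 1.1
tool_pos: [0.2555, 0.6245, 0.2477]
tcp_rot: [0.756, 0.655, -0.0, 0.0]
wrist_force: [0.1, -0.0, -0.3]
width: -0.003
grasp_force: 0.0
```

```bash
python3 -c "
from h import *
where()
im=cv2.imread('pics/top0.png')
for c in blobs(im,(5,200,150),(28,255,255),1500,3000): 
  w=ray('top',c[:,0],.11)-B; print('carrots min board x',(w@ax).min(), 'y',(w@ay).min(),(w@ay).max())"
```

```text
board xyz -0.3878169513238897 0.6486131238766412 0.24771989829698582 rotvec to go [ 0.0001  0.0011 -0.0064] F bx by z 0.13040541148325555 0.00944277694533585 -0.2717999927845097 t 1.1 w -0.0032151951509164756
carrots min board x 0.07704713605930831 y -0.14551344026656277 0.06501992240052297
```

Call:
shift_gripper(
  motion={"plan": [[-0.037,0.032,0,0,0,0,0],[-0.037,0.032,0,0,0,0,0],[-0.037,0.032,0,0,0,0,0],[-0.037,0.032,0,0,0,0,0],[-0.037,0.032,0,0,0,0,0],[-0.037,0.032,0,0,0,0,0],[-0.037,0.032,0,0,0,0,0],[-0.037,0.032,0,0,0,0,0],[-0.037,0.032,0,0,0,0,0],[-0.037,0.032,0,0,0,0,0]]},
)

```text
clock: 2.1
tool_pos: [0.5218, 0.2118, 0.2484]
tcp_rot: [0.753, 0.658, 0.0, 0.0]
wrist_force: [0.6, 0.1, 0.5]
width: 0.002
grasp_force: 0.0
```

```bash
python3 -c "
from h import *
where()"
```

```text
board xyz -0.06811577064130894 0.2757393886900108 0.2483560169320683 rotvec to go [ 0.0001 -0.0001  0.0011] F bx by z 0.6187407668462465 0.15073144567955127 0.5003755283507952 t 2.1 w 0.0018285755139635688
```

Call:
shift_gripper(
  motion={"plan": [[-0.037,0.034,0,0,0,0,0],[-0.037,0.034,0,0,0,0,0],[0,0,0.04,0,0,0,0],[0,0,0.04,0,0,0,0],[0,0,0.04,0,0,0,0],[0,0,0,0,0,0,0]]},
)

```text
clock: 2.7
tool_pos: [0.5747, 0.1308, 0.1237]
tcp_rot: [0.753, 0.657, -0.004, -0.002]
wrist_force: [-1.9, -0.5, 0.1]
width: 0.002
grasp_force: 0.0
```

```bash
python3 -c "
from h import *
where()
cv2.imwrite('pics/s1.png',np.hstack([manip.grab_frame('side')[180:400,100:420],manip.grab_frame('top')[100:320,100:420]]))"
```

```text
board xyz -0.00479590543275633 0.20264878826262867 0.12373265745710608 rotvec to go [-0.0082  0.0033 -0.0002] F bx by z -1.8320847617597382 -0.7430349787195787 0.14978278154597544 t 2.7 w 0.0018936843224042548
```

View pics/s1.png

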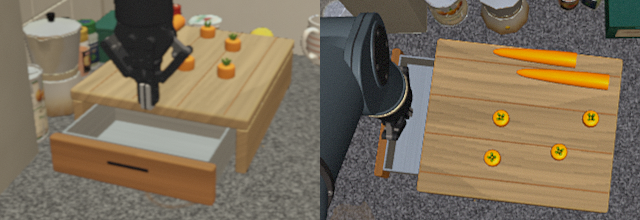

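The crop shows the closed fingertips above the tray gap, near (148,100) in the left half, clear of the board edge and the tray front. I'll go down and pull.

Call:
shift_gripper(
  motion={"plan": [[0,0,0.035,0,0,0,0],[0,0,0.032,0,0,0,0],[0,0,0,0,0,0,0],[0.015,0,0,0,0,0,0],[0.015,0,0,0,0,0,0],[0.015,0,0,0,0,0,0],[0.015,0,0,0,0,0,0],[0.01,0,0,0,0,0,0],[0.006,0,0,0,0,0,0],[0,0,0,0,0,0,0]]},
)

```text
clock: 3.8
tool_pos: [0.5882, 0.2081, 0.0611]
tcp_rot: [0.754, 0.657, 0.0, -0.0]
wrist_force: [-0.0, -0.1, 0.4]
width: 0.001
grasp_force: 0.0
```

```bash
python3 -c "
from h import *
where()"
```

```text
board xyz -0.0018479095066369008 0.2810197132968062 0.061128915910197125 rotvec to go [-0.0004 -0.0005 -0.0025] F bx by z -0.02004711526300756 -0.12456998169753762 0.36090342531267616 t 3.8 w 0.001214393460318378
```

Call:
shift_gripper(
  motion={"plan": [[0.003,0,0,0,0,0,0],[0.003,0,0,0,0,0,0],[0,0,0,0,0,0,0]]},
)

```text
clock: 4.1
tool_pos: [0.5891, 0.2123, 0.0612]
tcp_rot: [0.755, 0.656, -0.0, -0.0]
wrist_force: [0.1, -1.1, -0.3]
width: -0.0
grasp_force: 0.1
```

```bash
python3 -c "
from h import *
where()
cv2.imwrite('pics/s2.png',manip.grab_frame('side'))"
```

```text
board xyz -0.0015051076742341393 0.2853564318752922 0.061153258313853626 rotvec to go [-0.0005  0.0002 -0.0046] F bx by z 0.2171316349252866 -1.0375907836894758 -0.34079305784691144 t 4.1 w -0.000283541943729188
```

View pics/s2.png

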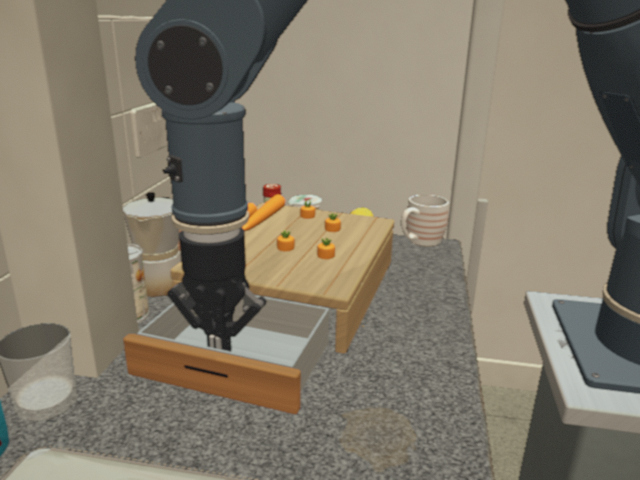

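The tray is drawn out with its front near (215,370) in the side view, and the finger is behind its wall. I'll push a little further to feel for the end stop.

Call:
shift_gripper(
  motion={"plan": [[0.003,0,0,0,0,0,0],[0.003,0,0,0,0,0,0],[0,0,0,0,0,0,0],[0,0,0,0,0,0,0]]},
)

```text
clock: 4.55
tool_pos: [0.5893, 0.213, 0.0612]
tcp_rot: [0.756, 0.654, -0.003, 0.001]
wrist_force: [-3.8, -15.0, 5.2]
width: 0.004
grasp_force: 7.6
```

```bash
python3 -c "
from h import *
where()
im=manip.grab_frame('side')
b=max(blobs(im,(5,120,40),(20,255,190),2000,1e5),key=cv2.contourArea)
p=ray('side',[(128,336),(300,374)],.066)-B;print(p@ax,p@ay)"
```

```text
board xyz -0.00138504048335919 0.2860767889518016 0.06122907888207363 rotvec to go [-0.0017  0.006  -0.0082] F bx by z -1.7153993429253345 -15.381280564732236 5.175360802875686 t 4.55 w 0.004222013954966978
[ 0.116  -0.1193] [0.3124 0.3128]
```

The end stop is felt: 15 N, with the front at y ≈ 0.312, so the tray is out about 0.138. I'll lift clear and go behind the ends.

Call:
shift_gripper(
  motion={"plan": [[-0.03,0,0,0,0,0,0],[0,0,-0.05,0,0,0,0],[0,0,-0.05,0,0,0,0.25],[-0.05,0,0,0,0,0,0.25],[-0.05,0,0,0,0,0,0.25],[-0.05,0,0,0,0,0,0.25],[-0.05,0,0,0,0,0,0.25],[-0.05,0,0,0,0,0,0.25],[-0.02,0,0,0,0,0,0.25],[0,0,0,0,0,0,0.25]]},
)

```text
clock: 5.6
tool_pos: [0.5476, -0.0831, 0.1618]
tcp_rot: [0.757, 0.653, -0.0, 0.001]
wrist_force: [0.3, 0.6, -0.9]
width: 0.251
grasp_force: 0.0
```

```bash
python3 -c "
from h import *
where()"
```

```text
board xyz -0.0026596997721236807 -0.013013805482436058 0.16184533562675404 rotvec to go [ 0.001   0.0014 -0.0108] F bx by z 0.25215010455141557 0.6003815142829351 -0.8544903553240456 t 5.6 w 0.2512746035394704
```

Call:
shift_gripper(
  motion={"plan": [[0,0.006,0.022,0,0,-0.01,0.25],[0,0,0.021,0,0,0,0.25],[0,0,0,0,0,0,0.25],[0.015,0,0,0,0,0,0.25],[0.02,0,0,0,0,0,0.25],[0.02,0,0,0,0,0,0.25],[0.02,0,0,0,0,0,0.25],[0.02,0,0,0,0,0,0.25],[0.02,0,0,0,0,0,0.25],[0.02,0,0,0,0,0,0.25]]},
)

```text
clock: 6.6
tool_pos: [0.5722, 0.0573, 0.1197]
tcp_rot: [0.751, 0.66, 0.001, 0.0]
wrist_force: [0.5, -0.3, 0.2]
width: 0.249
grasp_force: 0.0
```

```bash
python3 -c "
from h import *
where()
a=manip.grab_frame('side')[180:400,100:420]
cv2.imwrite('pics/s3.png',np.hstack([a,manip.grab_frame('top')[100:320,100:420]]))"
```

```text
board xyz 0.0027477991454361965 0.12941914104106267 0.11967900886249332 rotvec to go [ 0.0015 -0.0013  0.0072] F bx by z 0.4873647155016434 -0.20805553070241878 0.2438074285451044 t 6.6 w 0.24937369276837618
```

View pics/s3.png

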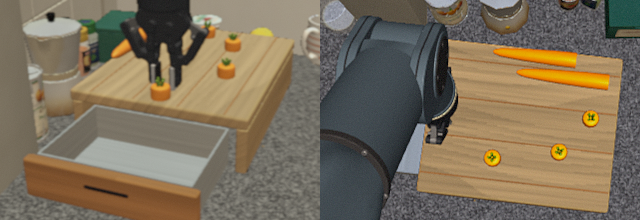

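End D is cradled ahead of the two fingertips, near (160,90) in the left crop, close to the edge. I'll continue over the edge and go back for end A.

Call:
shift_gripper(
  motion={"plan": [[0.02,0,0,0,0,0,0.25],[0.015,0,0,0,0,0,0.25],[0.01,0,0,0,0,0,0.25],[0,0,0,0,0,0,0.25],[0,0,-0.042,0,0,0,0.25],[-0.04,-0.018,0,0,0,0,0.25],[-0.045,-0.018,0,0,0,0,0.25],[-0.045,-0.018,0,0,0,0,0.25],[-0.045,-0.017,0,0,0,0,0.25],[-0.01,0,0,0,0,0,0.25]]},
)

```text
clock: 7.7
tool_pos: [0.4794, -0.081, 0.1609]
tcp_rot: [0.754, 0.657, -0.001, 0.0]
wrist_force: [-0.1, 0.2, -0.5]
width: 0.25
grasp_force: 0.0
```

Call:
shift_gripper(
  motion={"plan": [[0,0,0,0,0,0.007,0.25]]},
)

```text
clock: 7.8
tool_pos: [0.4826, -0.0779, 0.1608]
tcp_rot: [0.756, 0.655, 0.0, 0.0]
wrist_force: [-0.7, 0.3, 0.5]
width: 0.252
grasp_force: 0.0
```

```bash
python3 -c "
from h import *
where()
a=manip.grab_frame('side')[180:400,100:420]
cv2.imwrite('pics/s4.png',np.hstack([a,manip.grab_frame('top')[100:320,100:420]]))"
```

```text
board xyz -0.06782196540650887 -0.016590902893693638 0.16082691118574302 rotvec to go [ 0.0008  0.0005 -0.0065] F bx by z -0.766540782946827 0.21078194315834217 0.48662062387196037 t 7.8 w 0.251853007515389
```

View pics/s4.png

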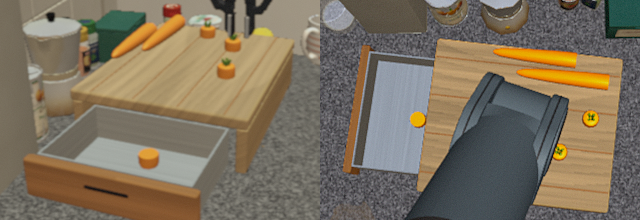

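End D lies in the pan, near (148,158) in the left crop. Next is end A.

Call:
shift_gripper(
  motion={"plan": [[0,0,0.021,0,0,-0.004,0.25],[0,0,0.021,0,0,0,0.25],[0,0,0,0,0,0,0.25],[0.02,0,0,0,0,0,0.25],[0.02,0,0,0,0,0,0.25],[0.02,0,0,0,0,0,0.25],[0.02,0,0,0,0,0,0.25],[0.02,0,0,0,0,0,0.25],[0.02,0,0,0,0,0,0.25],[0.02,0,0,0,0,0,0.25]]},
)

```text
clock: 8.9
tool_pos: [0.5022, 0.0657, 0.1191]
tcp_rot: [0.752, 0.659, 0.0, 0.0]
wrist_force: [-1.3, -0.4, -0.5]
width: 0.248
grasp_force: 0.1
```

Call:
shift_gripper(
  motion={"plan": [[0.02,0,0,0,0,0,0.25],[0.02,0,0,0,0,0,0.25],[0.01,0,0,0,0,0,0.25],[0,0,0,0,0,0,0.25]]},
)

```text
clock: 9.3
tool_pos: [0.5086, 0.1153, 0.1186]
tcp_rot: [0.751, 0.66, 0.0, -0.0]
wrist_force: [0.2, -0.6, -0.0]
width: 0.249
grasp_force: 0.0
```

```bash
python3 -c "
from h import *
where()
im=manip.grab_frame('side')
for c in blobs(im,(5,180,120),(22,255,255),50,900):
    (x,y),r=cv2.minEnclosingCircle(c);print((x,y),r)"
```

```text
board xyz -0.06817963751359277 0.17831260745950045 0.11861948032954266 rotvec to go [ 0.0003 -0.0007  0.0064] F bx by z 0.29315443936061014 -0.5152884515116424 -0.03949503377174946 t 9.3 w 0.24902130591434826
(282.29412841796875, 356.0) 9.76639175415039
(248.3552703857422, 338.1842041015625) 9.83301830291748
(241.0, 218.5) 33.871177673339844
```

Call:
shift_gripper(
  motion={"plan": [[0,0,-0.042,0,0,0.006,0.25],[-0.045,0.004,0,0,0,0,0.25],[-0.045,0.004,0,0,0,0,0.25],[-0.045,0.004,0,0,0,0,0.25],[-0.045,0.004,0,0,0,0,0.25],[-0.045,0.004,0,0,0,0,0.25],[-0.045,0.004,0,0,0,0,0.25],[-0.033,0,0,0,0,0,0.25],[0,0,0,0,0,0,0.25]]},
)

```text
clock: 10.25
tool_pos: [0.4879, -0.1972, 0.161]
tcp_rot: [0.758, 0.653, -0.001, 0.001]
wrist_force: [-0.5, -0.1, -0.9]
width: 0.251
grasp_force: 0.0
```

```bash
python3 -c "
from h import *
where()"
```

```text
board xyz -0.046374014022747705 -0.13412296178806518 0.1609617723492679 rotvec to go [ 0.0006  0.0033 -0.0125] F bx by z -0.5122463492694395 -0.21306121815946938 -0.8947458088479759 t 10.25 w 0.2510672779085426
```

Call:
shift_gripper(
  motion={"plan": [[0,0.002,0.021,0,0,-0.01,0.25],[0,0,0.021,0,0,0,0.25],[0,0,0,0,0,0,0.25],[0.02,0,0,0,0,0,0.25],[0.02,0,0,0,0,0,0.25],[0.02,0,0,0,0,0,0.25],[0.025,0,0,0,0,0,0.25],[0.025,0,0,0,0,0,0.25],[0.025,0,0,0,0,0,0.25],[0.025,0,0,0,0,0,0.25]]},
)

```text
clock: 11.25
tool_pos: [0.5128, -0.0312, 0.1194]
tcp_rot: [0.751, 0.66, 0.0, 0.0]
wrist_force: [0.6, 0.1, 0.7]
width: 0.251
grasp_force: 0.0
```

Call:
shift_gripper(
  motion={"plan": [[0.025,0,0,0,0,0,0.25],[0.025,0,0,0,0,0,0.25],[0.025,0,0,0,0,0,0.25],[0.02,0,0,0,0,0,0.25],[0.02,0,0,0,0,0,0.25],[0.02,0,0,0,0,0,0.25],[0.015,0,0,0,0,0,0.25],[0,0,0,0,0,0,0.25]]},
)

```text
clock: 12.05
tool_pos: [0.5322, 0.1191, 0.1188]
tcp_rot: [0.75, 0.661, 0.0, -0.0]
wrist_force: [0.4, -0.7, -0.4]
width: 0.249
grasp_force: 0.0
```

```bash
python3 -c "
from h import *
where()
im=manip.grab_frame('side')
for c in blobs(im,(5,180,120),(22,255,255),50,900):
    (x,y),r=cv2.minEnclosingCircle(c);print((x,y),r)"
```

```text
board xyz -0.04531464454420887 0.18524965708913915 0.11880576057417623 rotvec to go [ 0.0003 -0.001   0.0098] F bx by z 0.5204228970308304 -0.5934839261306135 -0.4023117842124449 t 12.05 w 0.24925451046107755
(277.0, 352.5) 16.101341247558594
(248.3468475341797, 338.049560546875) 9.755504608154297
(231.5, 220.0) 25.224096298217773
```

Call:
shift_gripper(
  motion={"plan": [[0,0,-0.042,0,0,0.01,0.25],[-0.045,0.009,0,0,0,0,0.25],[-0.045,0.009,0,0,0,0,0.25],[-0.045,0.009,0,0,0,0,0.25],[-0.045,0.009,0,0,0,0,0.25],[-0.045,0.009,0,0,0,0,0.25],[-0.045,0.009,0,0,0,0,0.25],[-0.045,0.009,0,0,0,0,0.25],[-0.043,0.003,0,0,0,0,0.25],[0,0,0,0,0,0,0.25]]},
)

```text
clock: 13.1
tool_pos: [0.5445, -0.2563, 0.1612]
tcp_rot: [0.758, 0.652, -0.002, 0.002]
wrist_force: [-0.9, -0.7, -1.0]
width: 0.251
grasp_force: 0.0
```

```bash
python3 -c "
from h import *
where()"
```

```text
board xyz 0.017718430448425488 -0.18505304198474198 0.16118333579822297 rotvec to go [ 0.0005  0.0054 -0.0143] F bx by z -0.780283285004765 -0.7683777211237085 -0.9999866644135231 t 13.1 w 0.2512025356906397
```

Call:
shift_gripper(
  motion={"plan": [[0,0.003,0.021,0,0,-0.011,0.25],[0,0,0.021,0,0,0,0.25],[0,0,0,0,0,0,0.25],[0.02,0,0,0,0,0,0.25],[0.02,0,0,0,0,0,0.25],[0.02,0,0,0,0,0,0.25],[0.025,0,0,0,0,0,0.25],[0.025,0,0,0,0,0,0.25],[0.025,0,0,0,0,0,0.25],[0.025,0,0,0,0,0,0.25]]},
)

```text
clock: 14.1
tool_pos: [0.5711, -0.0883, 0.1196]
tcp_rot: [0.751, 0.66, 0.0, 0.0]
wrist_force: [0.6, -0.1, 0.2]
width: 0.249
grasp_force: 0.0
```

Call:
shift_gripper(
  motion={"plan": [[0.025,0,0,0,0,0,0.25],[0.025,0,0,0,0,0,0.25],[0.025,0,0,0,0,0,0.25],[0.025,0,0,0,0,0,0.25],[0.025,0,0,0,0,0,0.25],[0.02,0,0,0,0,0,0.25],[0.02,0,0,0,0,0,0.25],[0.02,0,0,0,0,0,0.25],[0.015,0,0,0,0,0,0.25],[0,0,0,0,0,0,0.25]]},
)

```text
clock: 15.1
tool_pos: [0.5968, 0.1121, 0.1189]
tcp_rot: [0.75, 0.662, 0.001, -0.0]
wrist_force: [0.2, -0.3, -0.1]
width: 0.252
grasp_force: 0.0
```

```bash
python3 -c "
from h import *
where()"
```

```text
board xyz 0.019680772761127494 0.18705547425298316 0.11885307329206503 rotvec to go [ 0.0004 -0.0011  0.0107] F bx by z 0.22714186153169924 -0.24195942353040345 -0.1287880772995326 t 15.1 w 0.2518222690365119
```

Call:
shift_gripper(
  motion={"plan": [[0,0,-0.03,0,0,0.01,0],[0.045,-0.005,0,0,0,0,0],[0.045,-0.005,0,0,0,0,0],[0.045,-0.005,0,0,0,0,0],[0.04,-0.005,0,0,0,0,0],[0,0,0,0,0,0,0]]},
)

```text
clock: 15.7
tool_pos: [0.5997, 0.2924, 0.1479]
tcp_rot: [0.752, 0.659, 0.001, -0.001]
wrist_force: [-0.1, 0.2, -0.3]
width: 0.002
grasp_force: 0.0
```

```bash
python3 -c "
from h import *
where()
a=manip.grab_frame('side')[180:400,100:420]
cv2.imwrite('pics/s5.png',np.hstack([a,manip.grab_frame('top')[100:320,100:420]]))"
```

```text
board xyz -0.0018286569337848946 0.36607432308299004 0.14785589387198814 rotvec to go [-0.0012 -0.0028  0.0052] F bx by z -0.11261191343707838 0.176529482643828 -0.29493240086678 t 15.7 w 0.002014930294204171
```

View pics/s5.png

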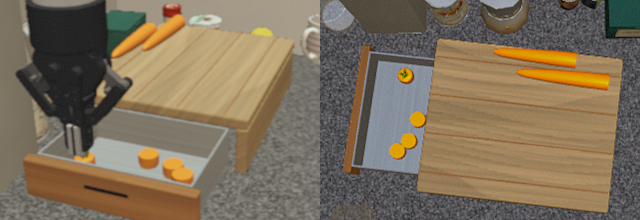

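All four ends are in the pan, near (85,158), (148,157), (173,165) and (182,175) in the left crop. The carrots are untouched. I'll lower the fingers outside the front and push.

Call:
shift_gripper(
  motion={"plan": [[0,0,0.045,0,0,0,0],[0,0,0.045,0,0,0,0],[0,0,0.003,0,0,0,0],[-0.02,0,0,0,0,0,0],[-0.015,0,0,0,0,0,0],[-0.015,0,0,0,0,0,0],[-0.02,0,0,0,0,0,0],[-0.02,0,0,0,0,0,0],[-0.02,0,0,0,0,0,0],[-0.02,0,0,0,0,0,0]]},
)

```text
clock: 16.8
tool_pos: [0.5832, 0.1551, 0.0561]
tcp_rot: [0.754, 0.656, 0.001, 0.0]
wrist_force: [2.8, 2.8, 0.5]
width: -0.001
grasp_force: 1.4
```

```bash
python3 -c "
from h import *
where()"
```

```text
board xyz 0.00038035059391110584 0.22788344931611704 0.05605830577416176 rotvec to go [ 0.0012 -0.0004 -0.0028] F bx by z 2.4299414443239655 3.177062017988576 0.47799270018684525 t 16.8 w -0.0005281721164778908
```

Call:
shift_gripper(
  motion={"plan": [[-0.015,0,0,0,0,0,0],[-0.012,0,0,0,0,0,0],[-0.008,0,0,0,0,0,0],[-0.005,0,0,0,0,0,0],[-0.003,0,0,0,0,0,0],[0,0,0,0,0,0,0],[0,0,0,0,0,0,0]]},
)

```text
clock: 17.5
tool_pos: [0.5767, 0.1146, 0.055]
tcp_rot: [0.754, 0.657, -0.0, -0.0]
wrist_force: [0.0, 0.4, -0.3]
width: -0.003
grasp_force: 0.2
```

```bash
python3 -c "
from h import *
where()"
```

```text
board xyz -0.0005632893698973539 0.1868724756999278 0.05500865573398897 rotvec to go [-0.0009  0.0005 -0.0017] F bx by z -0.026016019315822203 0.4371627651965099 -0.3433388063913996 t 17.5 w -0.0033054819288341427
```

Call:
shift_gripper(
  motion={"plan": [[-0.003,0,0,0,0,0,0],[-0.003,0,0,0,0,0,0],[0,0,0,0,0,0,0],[0,0,0,0,0,0,0]]},
)

```text
clock: 17.9
tool_pos: [0.5767, 0.1145, 0.0551]
tcp_rot: [0.752, 0.659, 0.002, -0.002]
wrist_force: [2.6, 17.4, -1.6]
width: -0.002
grasp_force: 8.6
```

```bash
python3 -c "
from h import *
where()"
```

```text
board xyz -0.0005823868720679359 0.18670301175384255 0.05510056298968177 rotvec to go [-0.0002 -0.0058  0.0028] F bx by z 0.20273197651103958 17.567359000066975 -1.6071882298129925 t 17.9 w -0.0017305258694088098
```

Call:
shift_gripper(
  motion={"plan": [[0.03,0,0,0,0,0,0],[0.04,0,0,0,0,0,0],[0.04,0,0,0,0,0,0],[0,0,-0.05,0,0,0,0],[0,0,-0.05,0,0,0,0],[0.05,0,0,0,0,0,0],[0.05,0,0,0,0,0,0],[0.05,0,0,0,0,0,0],[0,0,0,0,0,0,0],[0,0,0,0,0,0,0]]},
)

```text
clock: 18.9
tool_pos: [0.6111, 0.3676, 0.1542]
tcp_rot: [0.753, 0.658, -0.001, 0.0]
wrist_force: [0.4, -1.2, -0.4]
width: -0.003
grasp_force: 0.0
```

```bash
python3 -c "
from h import *
where()
a=manip.grab_frame('side')[150:400,100:420]
cv2.imwrite('pics/s6.png',np.hstack([a,manip.grab_frame('top')[90:340,120:440]]))"
```

```text
board xyz -0.0007067701927612122 0.4422088642030084 0.15417539081149007 rotvec to go [-0.0009  0.0013  0.0009] F bx by z 0.5111820798689148 -1.1467044758931322 -0.35672766129546046 t 18.9 w -0.003131449784599696
```

View pics/s6.png

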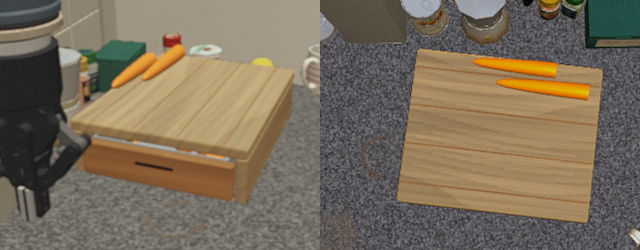

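The tray is flush under the board, with its front near (160,165) in the left crop. The carrots have not moved.

```bash
python3 -c "
from station import manip
print(manip.finish_job())"
```

```text
the job is handed in; nothing more can be done
None
```

I drew the tray out to its stop, swept all four carrot ends into it and pushed it home; the last pictures show both carrots in place, and I handed the job in at about 19 s (no verdict came back).

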